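# Open the salt shaker whose cap may be left-handed

## Task

The glass salt shaker in the condiment stand wants refilling, but nobody remembers which way its twist cap opens: try turning the cap both ways, find the way that gives, turn it until it is loose and only then lift it off. Carry the cap over the round wooden lid rest and finish while still gripping it, the cap level and held still a few centimetres above the middle of the rest, touching nothing but the gripper. Leave everything else on the counter where it stands.

Things in the scene. Friction and masses are not known exactly. Their poses are not given: they have to be found in the camera images.
- caddy: Condiment stand fixed to the counter: dark board 90 x 225 x 12 mm carrying a glass salt shaker and, 130 mm away to the stand's -y, a closed dark-grey pepper pot (48 mm across, 122 mm tall, part of the stand). Origin on the counter under the salt shaker's axis, z up. The shaker cannot move or turn; its glass is 52 mm across, 45 mm at the shoulder 83 mm above the counter.
- cap: Loose aluminium twist cap of the salt shaker, an upturned cup 48 mm across, 30 mm tall, about 60 g, knurled, with a red pointer on top from the centre to the rim along its +x. Origin: centre of its underside, z up. On the shaker its underside is 85 mm and its top 115 mm above the counter. Closed, its x axis lies within a few degrees of the stand's x axis (pointer to the stand's +x).
- thread (a point): Top of the shaker's neck, inside the cap, 111 mm above the counter; axes as the stand. Quick thread: the cap opens one way only, about 60 degrees from closed (lifts free from 50 to a stop at 64). Which way differs between starts and cannot be seen. The wrong way a hard stop comes after about 10 degrees. It turns easily without rising; once open, a 26 mm lift clears the neck.
- lid_rest: Round light-wood lid rest, a loose flat disc 100 mm across and 15 mm tall, about 120 g. Origin: centre of its underside, on the counter.
- spatula: Red plastic spatula lying on the counter, 280 mm long, loose; leave alone. Origin near its middle, its handle towards its -x.
- press: Round aluminium arepa press, 170 mm across, about 56 mm tall, with a lever handle that reaches 150 mm from the centre along its -x; loose, leave alone. Origin: centre of its underside.
- mug: Blue mug, 80 mm across, 90 mm tall, handle at its +y; leave alone. Origin: centre of its underside.
- bowl: Terracotta bowl, 110 mm across, 45 mm tall; leave alone. Origin: centre of its underside.
- oil: Amber glass oil bottle, 60 mm across, 210 mm tall; leave alone. Origin: centre of its underside.

How it is judged:
On the way:
1. the cap is turned open (more than 40 degrees from closed) while still down on the shaker (angle between the x axis of cap and the x axis of caddy, either way round above 0.7 rad and z of cap in the frame of caddy below 0.091 m and horizontal distance between cap and caddy below 0.006 m), for 0.1 s.
At the end, for the whole second after the job is handed in: Cap gripped (over 1 N), still (under 30 mm/s), level within 0.3 rad, its centre within 35 mm of the rest's middle seen from above, its underside 25 to 135 mm above the counter, not touching rest or stand; lid rest and bystanders within 30 mm of their starts (horizontal distance between cap and lid_rest below 0.035 m and height (world z) of cap between 0.025 and 0.135 m and angle between cap's own z axis and vertical below 0.3 rad and contact force between the fingers and cap above 1 N and contact force between cap and lid_rest below 0.1 N and contact force between cap and caddy below 0.1 N and linear speed of cap below 0.03 m/s and distance of each of lid_rest, spatula, press, mug, bowl, oil from where it was at the start of the episode below 0.03 m); the arm keeps its last pose, push and grip.
It fails at once if the cap is dropped onto the counter (height (world z) of cap below 0.012 m).
It fails at once if a bystander or the lid rest is knocked away (over 30 mm) (distance of any of spatula, press, mug, bowl, oil, lid_rest from where it was at the start of the episode above 0.03 m).
It also fails if it takes over 58 s, if anything falls off the work surface, if the arm or the gripper's body presses on something with over 40 N, if the wrist force passes 120 N, or if a joint passes its speed limit or range.

## Robot

A 6-joint arm with a two-finger parallel gripper is mounted at the origin on the work surface. World frame = base frame: x ahead of the robot, y to its left, z up, the work surface at z = 0. Lengths are in m, angles in rad, forces in N, time in s.
With the tool pointing down it reaches from about 0.35 to 0.975 m from the base axis. Payload 4.9 kg.
Tool frame: the origin (TCP) lies at the very end of the fingers, on their centre line; the grasp point (between the pads) lies 19 mm behind it; z points along the fingers, y is the line along which they close (so a half turn about z gives the same grasp; the last joint's range is limited). The gripper opens to 85 mm and grips with 20 to 120 N. Pads are 22 mm wide; open, the fingers measure 114 mm over their backs; the gripper's body (76 mm by 85 mm) begins 54 mm behind the grasp point. The pads swing forward as they close: fully open they stand 13 mm farther back than shut.
Start: joints at [-1.264, 0.053, 1.613, -0, 1.476, -0.119], TCP at [0.258, -0.569, 0.231] pointing down, gripper open.
Joint ranges: [-3.01, 3.01], [-1.01, 2.22], [0.06, 2.58], [-1.02, 4.17], [0.09, 2.62], [-3.14, 3.14]. Speed limits (rad/s): [2.57, 2.57, 3.14, 3.14, 3.14, 3.14].

## Interface

Orientations are given as a rotation vector (axis times angle).
In Python, from station import ctrl gives the robot as it stands.
- The arm moves only by the tool jog_arm, never from a script. Its argument "plan" is a list of rows, each a list of 7 numbers: the shift along the tool's x, y, z in units of 0.02 m (1.0 is 0.02 m), then the turn, a rotation vector about the tool's x, y, z in units of 45 degrees (1.0 is 45 degrees), then the opening, from -1 (shut) to 1 (fully open). A call has 1 to 8 rows; each row shifts and turns the commanded pose from where the row before left it, along the tool's axes as they then stand; what a row does not reach is not made up. A row lasts 1/10 s, in which the tool goes at most 50 mm and 8.59 degrees, less where a joint would pass 70% of its speed; a pose out of reach is approached as far as the arm can. A call with a number of a shift or a turn outside -1 to 1 is refused whole. A call with a gripper value outside its range is refused whole. The fingers move at their own pace and stop on an object; "grip_force" is the grip in N (left out, the last holds). Time passes only in rows, so rows that do not move let the fingers close. It gives the time, the measured TCP pose, the force, the opening and the grip force at its end, in the units of the state.
- ctrl.get_obs(): the state, without advancing time (a new reading comes with each control period).
- ctrl.get_image(name): name is "scene" or "side" or "wrist"; returns (picture, depth): 384x512x3 uint8, red, green, blue; 384x512 float32, m along the optical axis (not along the pixel's ray), 0 where there is no reading.
- ctrl.camera_info(name): a dict with "camera_matrix" (3x3 intrinsics, pixels), "rvec" (rotation vector, rad) and "tvec" (3), from world to camera coordinates, as OpenCV has them; the wrist camera has in their place "T_tool_cam" (4x4, takes a point from camera to tool coordinates, whose origin is the TCP and whose axes are the flange's). Camera axes: x right, y down, z forward; pixel columns grow to the right and rows downward; lengths in m; the calibration is good to about 2 mm. The wrist camera is an equidistant fisheye: a pixel r from the principal point sees the ray r / f radians off the axis. A picture is of the moment at which its call begins: read the wrist's pose just before it. camera_info takes no time and is no camera call.
- ctrl.finish_job(): hands the job in; it is judged then, once.
The state is a dict: "t": time; "q": joint angles; "dq": joint speeds; "effort": joint torques, N m; "tool_pos": TCP position; "tool_rot": TCP orientation; "contact_force": force on the tool from outside, world axes, zero at the start; "wrist_torque": the same for the moment, N m; "opening": finger opening in m; "grip_force": force on a finger pad.
Only numpy, scipy, OpenCV 4.12 (cv2) and the standard library are available. Lean on these libraries where they do the work, as an engineer would, in place of code of your own. Each camera call takes 0.05 s, during which the arm holds its last target. There are 200 camera calls.

## Working session

There is one attempt and no reset: what is moved stays moved. The work goes in short steps, Python scripts to look and compute and a tool call to move; the robot and the scene stay as the last step left them, time stands still between calls to the robot, and variables do not carry over. Pictures are saved under pics/ and viewed, at most 10 in all, crops included, and the job is handed in when it is done.

Besides the shell and the picture viewer there is one more tool, called after ">>>" in YAML: its name, and indented under it one key for each argument. jog_arm: Moves the arm, as the interface text tells. Shifts and turns lie within -1 to 1; 1 stands for 0.02 m of shift or 45 degrees of turn. Its arguments: {"type":"object","properties":{"plan":{"type":"array"},"grip_force":{"type":"number"}},"required":["plan"]}

```bash
mkdir -p pics; cat > h.py <<'E'
import numpy as np, cv2
from station import ctrl
def cloud(name):
    im,d=ctrl.get_image(name); c=ctrl.camera_info(name); K=np.array(c["camera_matrix"])
    R=cv2.Rodrigues(np.array(c["rvec"],float))[0]; t=np.array(c["tvec"],float).ravel()
    v,u=np.mgrid[:384,:512]
    P=np.stack([(u-K[0,2])/K[0,0]*d,(v-K[1,2])/K[1,1]*d,d],-1)
    return im,d,(P-t)@R
E
python3 - <<'E'
from h import *
for n in("scene","side"):
    im,d,W=cloud(n); np.savez(f"{n}.npz",im=im,d=d,W=W); cv2.imwrite(f"pics/{n}.png",im[...,::-1])
o=ctrl.get_obs(); print({k:np.round(v,3) for k,v in o.items()})
print(ctrl.camera_info("wrist"))
E
```

```text
{'t': np.float64(0.1), 'q': array([-1.264,  0.053,  1.614, -0.   ,  1.476, -0.119]), 'dq': array([-0.   ,  0.001, -0.003, -0.   ,  0.001,  0.001]), 'effort': array([ 0.0000e+00, -3.9490e+01, -3.7137e+01, -0.0000e+00,  4.0000e-03,
        0.0000e+00]), 'tool_pos': array([ 0.258, -0.569,  0.23 ]), 'tool_rot': array([-3.069, -0.663,  0.   ]), 'contact_force': array([ 0.588,  0.149, -0.103]), 'wrist_torque': array([-0.054, -0.011, -0.004]), 'grip_force': np.float64(0.0), 'opening': np.float64(0.085)}
{'camera_matrix': array([[297.31863964,   0.        , 251.63680373],
       [  0.        , 297.31863964, 189.78112767],
       [  0.        ,   0.        ,   1.        ]]), 'T_tool_cam': array([[-4.77120015e-04, -9.54214030e-01, -2.99124319e-01,
         7.56435008e-02],
       [ 9.99999870e-01, -4.01710977e-04, -3.13587683e-04,
         5.91116492e-04],
       [ 1.79068245e-04, -2.99124429e-01,  9.54214097e-01,
        -1.42756608e-01],
       [ 0.00000000e+00,  0.00000000e+00,  0.00000000e+00,
         1.00000000e+00]])}
```

View pics/scene.png

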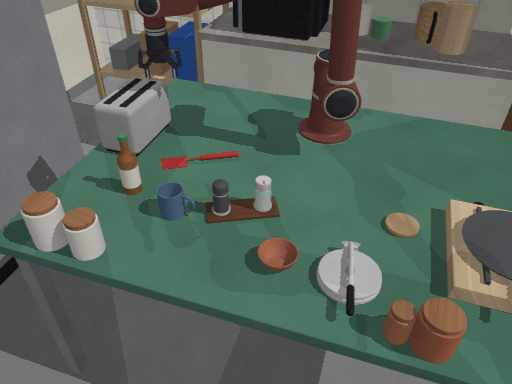

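View pics/side.png

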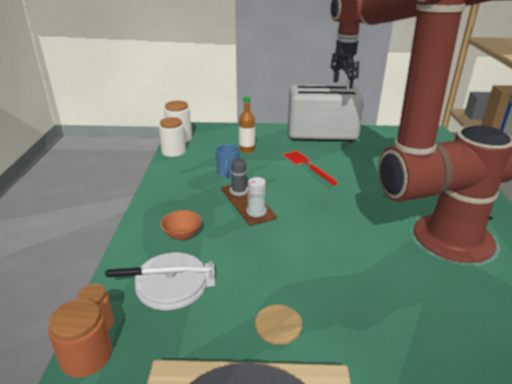

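The scene view shows the salt cap at about (263,182), the pepper pot at (220,190), the board at (242,210) and the lid rest at (402,225). In the side view the cap is at (257,185) and the rest at (279,324).

```bash
python3 - <<'E'
import numpy as np,cv2
for n,boxs in (("scene",dict(cap=(250,170,278,200),pep=(208,175,232,200),rest=(380,210,425,240),board=(200,195,285,225))),("side",dict(cap=(242,172,272,200),pep=(228,155,250,185),rest=(250,300,308,348),board=(215,180,280,225)))):
    z=np.load(n+".npz"); W=z["W"]; im=z["im"]
    for k,(a,b,c,d) in boxs.items():
        w=W[b:d,a:c].reshape(-1,3); h=w[:,2]
        lo,hi={"cap":(.110,.120),"pep":(.115,.13),"rest":(.009,.02),"board":(.008,.016)}[k]
        m=(h>lo)&(h<hi)&(z["d"][b:d,a:c].ravel()>0)
        if m.sum()<5: print(n,k,m.sum(),h.max());continue
        p=w[m]; r=cv2.minAreaRect(p[:,:2].astype(np.float32))
        print(n,k,m.sum(),p.mean(0).round(4),"mid",((p.max(0)+p.min(0))/2).round(4),"rect",np.round(r[0],4),np.round(r[1],4),round(r[2],1))
        if k=="cap":
            c=im[b:d,a:c].reshape(-1,3)[m].astype(int); red=c[:,0]-c[:,1]>40
            if red.any(): print("red",p[red].round(3).tolist())
# heights near the path
E
```

```text
scene cap 134 [ 0.5568 -0.0908  0.1144] mid [ 0.5538 -0.0915  0.115 ] rect [ 0.554  -0.0912] [0.046  0.0487] 86.5
red [[0.563, -0.089, 0.117], [0.559, -0.087, 0.114], [0.565, -0.088, 0.115], [0.562, -0.086, 0.113], [0.567, -0.087, 0.113], [0.567, -0.084, 0.113], [0.57, -0.084, 0.112]]
scene pep 96 [ 0.6168 -0.2054  0.1189] mid [ 0.6146 -0.2058  0.1199] rect [ 0.6165 -0.2053] [0.0395 0.0401] 32.7
scene rest 617 [0.4987 0.332  0.0144] mid [0.4955 0.3316 0.0143] rect [0.4942 0.3324] [0.0997 0.101 ] 52.8
scene board 923 [ 0.594  -0.147   0.0116] mid [ 0.5856 -0.149   0.012 ] rect [ 0.5848 -0.1483] [0.0943 0.2249] 27.2
side cap 123 [ 0.5529 -0.0844  0.1132] mid [ 0.5535 -0.0851  0.1132] rect [ 0.5518 -0.0856] [0.0462 0.0464] 32.5
side pep 57 [ 0.6124 -0.1977  0.1183] mid [ 0.6134 -0.1996  0.1192] rect [ 0.6134 -0.1999] [0.037  0.0321] 1.6
side rest 1376 [0.4939 0.3392 0.0138] mid [0.4937 0.3355 0.0135] rect [0.4935 0.3366] [0.1008 0.0973] 58.5
side board 608 [ 0.5846 -0.1186  0.0109] mid [ 0.5831 -0.1348  0.012 ] rect [ 0.5824 -0.143 ] [0.0914 0.2248] 27.3
```

>>> jog_arm:
  plan:
    - [0.97, -0.66, 0, 0, 0, 0, 1]
    - [0.97, -0.66, 0, 0, 0, 0, 1]
    - [0.97, -0.66, 0, 0, 0, 0, 1]
    - [0.97, -0.66, 0, 0, 0, 0, 1]
    - [0.97, -0.66, 0, 0, 0, 0, 1]
    - [0.97, -0.66, 0, 0, 0, 0, 1]
    - [0.97, -0.66, 0, 0, 0, 0, 1]
    - [0.97, -0.66, 0, 0, 0, 0, 1]

```text
t: 0.9
tool_pos: [0.3561, -0.4078, 0.2307]
tool_rot: [-3.07, -0.663, 0.0]
contact_force: [0.5, -0.2, 0.1]
opening: 0.085
grip_force: 0.0
```

>>> jog_arm:
  plan:
    - [0.97, -0.66, 0, 0, 0, 0, 1]
    - [0.97, -0.66, 0, 0, 0, 0, 1]
    - [0.97, -0.66, 0, 0, 0, 0, 1]
    - [0.97, -0.66, 0, 0, 0, 0, 1]
    - [0.97, -0.66, 0, 0, 0, 0, 1]
    - [0.97, -0.66, 0, 0, 0, 0, 1]
    - [0.97, -0.66, 0, 0, 0, 0, 1]
    - [0.97, -0.66, 0, 0, 0, 0, 1]

```text
t: 1.7
tool_pos: [0.4537, -0.2476, 0.2307]
tool_rot: [-3.07, -0.663, 0.001]
contact_force: [0.1, 0.7, -0.1]
opening: 0.0855
grip_force: 0.0
```

>>> jog_arm:
  plan:
    - [0.97, -0.66, 0, 0, 0, 0, 1]
    - [0.97, -0.66, 0, 0, 0, 0, 1]
    - [0.97, -0.66, 0, 0, 0, 0, 1]
    - [0.97, -0.66, 0, 0, 0, 0, 1]
    - [0.97, -0.66, 0, 0, 0, 0, 1]
    - [0.97, -0.66, 0, 0, 0, 0, 1]
    - [0.97, -0.66, 0, 0, 0, 0, 1]
    - [0.97, -0.66, 0, 0, 0, 0, 1]

```text
t: 2.5
tool_pos: [0.5514, -0.0874, 0.2307]
tool_rot: [-3.07, -0.664, 0.001]
contact_force: [-0.3, 0.6, -0.0]
opening: 0.0855
grip_force: 0.0
```

```bash
cat >> h.py <<'E'
def tool():
    o=ctrl.get_obs(); T=np.eye(4); T[:3,:3]=cv2.Rodrigues(np.array(o["tool_rot"],float))[0]; T[:3,3]=o["tool_pos"]; return o,T
def wcloud():
    o,T=tool(); im,d=ctrl.get_image("wrist"); c=ctrl.camera_info("wrist"); K=np.array(c["camera_matrix"])
    v,u=np.mgrid[:384,:512]; x=u-K[0,2]; y=v-K[1,2]; r=np.hypot(x,y)+1e-9; th=r/K[0,0]
    s=np.tan(th)/r; P=np.stack([x*s*d,y*s*d,d,np.ones_like(d)],-1)
    P=P@np.array(c["T_tool_cam"]).T      # tool frame
    return o,T,im,d,P[...,:3],(P@T.T)[...,:3]
E
python3 - <<'E'
from h import *
o,T,im,d,P,W=wcloud(); cv2.imwrite("pics/w1.png",im[...,::-1]); np.savez("w1.npz",im=im,d=d,P=P,W=W)
print(o["t"],T.round(4),np.round(o["q"],3))
m=(d>0)&(W[...,2]>.105)&(W[...,2]<.12)&(np.hypot(W[...,0]-.553,W[...,1]+.0885)<.035)
for Q in(P,W):
    p=Q[m]; c,r=cv2.minEnclosingCircle(p[:,:2].astype(np.float32)); print(m.sum(),p.mean(0).round(4),np.round(c,4),round(r,4))
red=m&(im[...,0].astype(int)-im[...,1]>50); p=W[red]; print("red",p.mean(0),len(p))
E
```

```text
2.5 [[ 9.107e-01  4.131e-01 -1.000e-03  5.514e-01]
 [ 4.131e-01 -9.107e-01  3.000e-04 -8.740e-02]
 [-8.000e-04 -7.000e-04 -1.000e+00  2.307e-01]
 [ 0.000e+00  0.000e+00  0.000e+00  1.000e+00]] [-0.29  -0.105  1.769  0.     1.479  0.855]
2162 [0.0016 0.0045 0.1159] [0.0005 0.0044] 0.0244
2162 [ 0.5546 -0.0908  0.1148] [ 0.5536 -0.0912] 0.0244
red [ 0.56602777 -0.08447637  0.1156164 ] 97
```

View pics/w1.png

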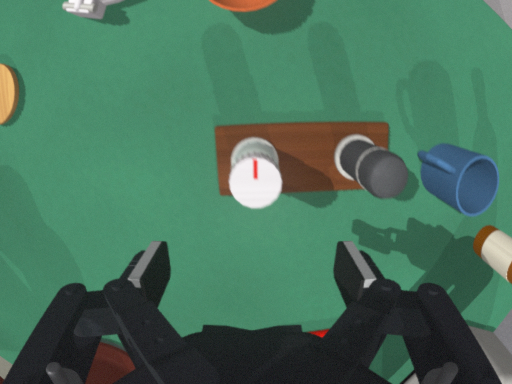

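The wrist picture shows the cap at (256,182) with its pointer facing up in the image, centred 4 mm off in tool y. I'll descend around it and grip.

>>> jog_arm:
  plan:
    - [0.03, 0.22, 0.9, 0, 0, 0, 1]
    - [0, 0, 0.9, 0, 0, 0, 1]
    - [0, 0, 0.9, 0, 0, 0, 1]
    - [0, 0, 0.9, 0, 0, 0, 1]
    - [0, 0, 0.9, 0, 0, 0, 1]
    - [0, 0, 0.9, 0, 0, 0, 1]
    - [0, 0, 0.9, 0, 0, 0, 1]
    - [0, 0, 0.92, 0, 0, 0, 1]

```text
t: 3.35
tool_pos: [0.5532, -0.0922, 0.0858]
tool_rot: [-3.07, -0.664, 0.001]
contact_force: [0.3, -0.5, 0.0]
opening: 0.0853
grip_force: 0.0
```

>>> jog_arm:
  plan:
    - [0, 0, 0, 0, 0, 0, 0.2]
    - [0, 0, 0, 0, 0, 0, -1]
    - [0, 0, 0, 0, 0, 0, -1]
    - [0, 0, 0, 0, 0, 0, -1]
    - [0, 0, 0, 0, 0, 0, -1]
    - [0, 0, 0, 0, 0, 0, -1]
    - [0, 0, 0, 0, 0, 0, -1]
    - [0, 0, 0, 0, 0, 0, -1]
  grip_force: 40

```text
t: 4.15
tool_pos: [0.5541, -0.0918, 0.0881]
tool_rot: [-3.07, -0.664, -0.001]
contact_force: [-3.3, 3.2, 6.2]
opening: 0.0474
grip_force: 41.8
```

```bash
python3 - <<'E'
from h import *
o,T,im,d,P,W=wcloud(); cv2.imwrite("pics/w2.png",im[...,::-1])
print({k:np.round(o[k],3) for k in("t","q","contact_force","wrist_torque","opening","grip_force","tool_pos")})
E
```

```text
{'t': np.float64(4.15), 'q': array([-2.970e-01,  3.500e-02,  1.881e+00,  1.000e-03,  1.225e+00,
        8.480e-01]), 'contact_force': array([-3.321,  3.187,  6.174]), 'wrist_torque': array([0.626, 0.661, 0.023]), 'opening': np.float64(0.047), 'grip_force': np.float64(41.758), 'tool_pos': array([ 0.554, -0.092,  0.088])}
```

View pics/w2.png

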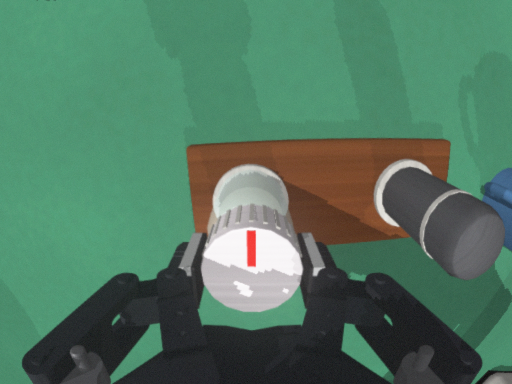

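The cap sits squarely between the pads at (252,260). I'll relax the vertical load a little and try turning one way.

>>> jog_arm:
  plan:
    - [0, 0, -0.1, 0, 0, 0, -1]
    - [0, 0, 0, 0, 0, 0.11, -1]
    - [0, 0, 0, 0, 0, 0.11, -1]
    - [0, 0, 0, 0, 0, 0.11, -1]
    - [0, 0, 0, 0, 0, 0, -1]

```text
t: 4.7
tool_pos: [0.5517, -0.0913, 0.0888]
tool_rot: [-3.129, -0.263, 0.009]
contact_force: [-8.7, 4.8, 7.1]
opening: 0.0474
grip_force: 40.2
```

```bash
cat >> h.py <<'E'
def rep(name=None):
    o,T=tool(); print({k:np.round(o[k],3) for k in("t","contact_force","wrist_torque","opening","grip_force","tool_pos")},"yaw",np.degrees(np.arctan2(T[1,0],T[0,0])).round(2),"q6",round(o["q"][5],3))
    im,d=ctrl.get_image("wrist"); 
    r=(im[...,0].astype(int)-im[...,1]>70)&(im[...,2]<110); r[:200]=0; r[315:]=0; r[:,:195]=0; r[:,315:]=0
    y,x=np.nonzero(r); 
    if len(x)>20: vx,vy,_,_=cv2.fitLine(np.stack([x,y],1).astype(np.float32),2,0,.01,.01).ravel(); print("red",len(x),x.mean().round(1),y.mean().round(1),"img ang",np.degrees(np.arctan2(vx,-vy)).round(1))
    if name: cv2.imwrite(f"pics/{name}.png",im[...,::-1])
E
python3 -c "
from h import *
rep()"
```

```text
{'t': np.float64(4.7), 'contact_force': array([-8.747,  4.84 ,  7.085]), 'wrist_torque': array([0.693, 1.482, 0.641]), 'opening': np.float64(0.047), 'grip_force': np.float64(40.15), 'tool_pos': array([ 0.552, -0.091,  0.089])} yaw 9.63 q6 1.106
red 290 247.9 244.3 img ang 173.0
```

A torque of 0.64 N·m built up and the pointer slipped about 7° in the grip, so this looks like the hard stop. Trying the other way.

>>> jog_arm:
  plan:
    - [0, 0, 0, 0, 0, -0.16, -1]
    - [0, 0, 0, 0, 0, -0.16, -1]
    - [0, 0, 0, 0, 0, -0.16, -1]
    - [0, 0, 0, 0, 0, -0.16, -1]
    - [0, 0, 0, 0, 0, -0.16, -1]
    - [0, 0, 0, 0, 0, 0, -1]

```text
t: 5.35
tool_pos: [0.553, -0.0925, 0.0884]
tool_rot: [2.897, 1.216, -0.003]
contact_force: [-3.0, 0.3, -0.6]
opening: 0.0473
grip_force: 41.4
```

```bash
python3 -c "
from h import *
rep('w3')"
```

```text
{'t': np.float64(5.35), 'contact_force': array([-3.02 ,  0.349, -0.571]), 'wrist_torque': array([-0.037,  0.442, -0.032]), 'opening': np.float64(0.047), 'grip_force': np.float64(41.404), 'tool_pos': array([ 0.553, -0.092,  0.088])} yaw 45.54 q6 0.479
red 285 248.3 244.3 img ang 173.4
```

View pics/w3.png

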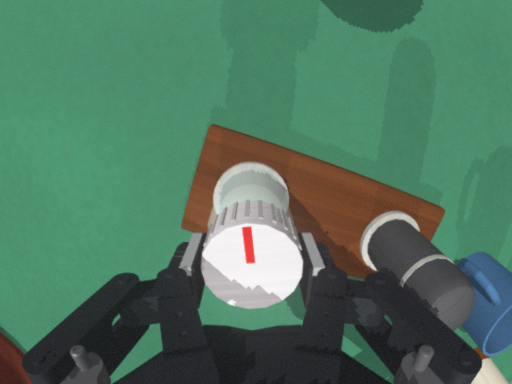

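The pointer now follows the gripper with almost no torque, so the cap opens counter-clockwise from above. It is about 25° open, so I'll turn it on to about 58°.

>>> jog_arm:
  plan:
    - [0, 0, 0, 0, 0, -0.18, -1]
    - [0, 0, 0, 0, 0, -0.18, -1]
    - [0, 0, 0, 0, 0, -0.18, -1]
    - [0, 0, 0, 0, 0, -0.18, -1]
    - [0, 0, 0, 0, 0, 0, -1]
    - [0, 0, 0, 0, 0, 0, -1]

```text
t: 6.0
tool_pos: [0.5539, -0.0925, 0.089]
tool_rot: [2.446, 1.97, 0.0]
contact_force: [-1.2, -0.0, -0.5]
opening: 0.0466
grip_force: 41.4
```

```bash
python3 -c "
from h import *
rep()"
```

```text
{'t': np.float64(6.0), 'contact_force': array([-1.234, -0.028, -0.478]), 'wrist_torque': array([-0.08 ,  0.105, -0.012]), 'opening': np.float64(0.047), 'grip_force': np.float64(41.389), 'tool_pos': array([ 0.554, -0.093,  0.089])} yaw 77.7 q6 -0.083
red 298 248.3 244.3 img ang 173.1
```

>>> jog_arm:
  plan:
    - [0, 0, 0, 0, 0, -0.08, -1]
    - [0, 0, 0, 0, 0, 0, -1]
    - [0, 0, -0.15, 0, 0, 0, -1]
    - [0, 0, -0.15, 0, 0, 0, -1]
    - [0, 0, 0, 0, 0, 0, -1]

```text
t: 6.55
tool_pos: [0.5538, -0.0921, 0.0954]
tool_rot: [2.38, 2.05, 0.0]
contact_force: [-1.9, -0.7, 0.6]
opening: 0.0471
grip_force: 41.5
```

```bash
python3 -c "
from h import *
rep()"
```

```text
{'t': np.float64(6.55), 'contact_force': array([-1.949, -0.743,  0.563]), 'wrist_torque': array([-0.077,  0.404, -0.004]), 'opening': np.float64(0.047), 'grip_force': np.float64(41.538), 'tool_pos': array([ 0.554, -0.092,  0.095])} yaw 81.5 q6 -0.149
red 298 248.2 244.1 img ang 173.2
```

It lifted freely. I'll clear the neck and carry the cap over the rest.

>>> jog_arm:
  plan:
    - [0, 0, -0.8, 0, 0, 0, -1]
    - [0, 0, -0.8, 0, 0, 0, -1]
    - [0, 0, -0.8, 0, 0, 0, -1]
    - [0, 0, -0.6, 0, 0, 0, -1]
    - [0.5, -0.15, 0, 0, 0, 0, -1]
    - [0.98, -0.29, 0, 0, 0, 0, -1]
    - [0.98, -0.29, 0, 0, 0, 0, -1]
    - [0.98, -0.29, 0, 0, 0, 0, -1]

```text
t: 7.4
tool_pos: [0.5429, -0.0196, 0.1544]
tool_rot: [-2.378, -2.051, 0.0]
contact_force: [0.7, -0.3, -1.1]
opening: 0.0471
grip_force: 42.2
```

>>> jog_arm:
  plan:
    - [0.98, -0.29, 0, 0, 0, 0, -1]
    - [0.98, -0.29, 0, 0, 0, 0, -1]
    - [0.98, -0.29, 0, 0, 0, 0, -1]
    - [0.98, -0.29, 0, 0, 0, 0, -1]
    - [0.98, -0.29, 0, 0, 0, 0, -1]
    - [0.98, -0.29, 0, 0, 0, 0, -1]
    - [0.98, -0.29, 0, 0, 0, 0, -1]
    - [0.98, -0.29, 0, 0, 0, 0, -1]

```text
t: 8.2
tool_pos: [0.5198, 0.1423, 0.1543]
tool_rot: [-2.378, -2.051, 0.001]
contact_force: [0.3, 0.5, 0.5]
opening: 0.0469
grip_force: 42.2
```

```bash
python3 - <<'E'
from h import *
rep('w4'); o,T=tool()
o,T,im,d,P,W=wcloud()
m=(d>0)&(W[...,2]>.008)&(W[...,2]<.022)&(np.hypot(W[...,0]-.494,W[...,1]-.334)<.08)
p=W[m]; print(len(p),cv2.minEnclosingCircle(p[:,:2].astype(np.float32)) if len(p) else 0)
print("to rest, tool axes /0.02:",((np.array([.4945,.334,.085])-T[:3,3])@T[:3,:3]/.02).round(2))
E
```

```text
{'t': np.float64(8.2), 'contact_force': array([0.251, 0.499, 0.536]), 'wrist_torque': array([ 0.017,  0.05 , -0.049]), 'opening': np.float64(0.047), 'grip_force': np.float64(42.228), 'tool_pos': array([0.52 , 0.142, 0.154])} yaw 81.56 q6 0.276
red 304 248.3 244.2 img ang 172.9
3557 ((0.49325254559516907, 0.32709670066833496), 0.04946088790893555)
to rest, tool axes /0.02: [ 9.18 -2.59  3.49]
```

View pics/w4.png

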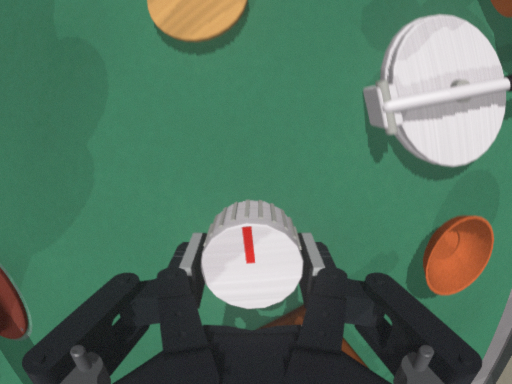

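The cap is held level at (252,260), with the rest ahead at (197,15). I'll finish the carry and lower.

>>> jog_arm:
  plan:
    - [0.98, -0.28, 0, 0, 0, 0, -1]
    - [0.98, -0.28, 0, 0, 0, 0, -1]
    - [0.98, -0.28, 0, 0, 0, 0, -1]
    - [0.98, -0.28, 0, 0, 0, 0, -1]
    - [0.98, -0.28, 0, 0, 0, 0, -1]
    - [0.98, -0.28, 0, 0, 0, 0, -1]
    - [0.98, -0.28, 0, 0, 0, 0, -1]
    - [0.98, -0.28, 0, 0, 0, 0, -1]

```text
t: 9.1
tool_pos: [0.4991, 0.3028, 0.1545]
tool_rot: [2.379, 2.051, -0.001]
contact_force: [0.2, -0.3, -0.5]
opening: 0.0473
grip_force: 42.2
```

>>> jog_arm:
  plan:
    - [0.98, -0.28, 0, 0, 0, 0, -1]
    - [0.3, -0.07, 0.3, 0, 0, 0, -1]
    - [0, 0, 0.8, 0, 0, 0, -1]
    - [0, 0, 0.8, 0, 0, 0, -1]
    - [0, 0, 0.8, 0, 0, 0, -1]
    - [0, 0, 0.6, 0, 0, 0, -1]
    - [0, 0, 0.2, 0, 0, 0, -1]
    - [0, 0, 0, 0, 0, 0, -1]

```text
t: 9.9
tool_pos: [0.4959, 0.3283, 0.0836]
tool_rot: [-2.379, -2.051, 0.003]
contact_force: [0.3, -0.3, -0.6]
opening: 0.0471
grip_force: 42.2
```

>>> jog_arm:
  plan:
    - [0, 0, 0, 0, 0, 0, -1]
    - [0, 0, 0, 0, 0, 0, -1]
    - [0, 0, 0, 0, 0, 0, -1]
    - [0, 0, 0, 0, 0, 0, -1]

```text
t: 10.3
tool_pos: [0.4967, 0.3291, 0.0856]
tool_rot: [2.379, 2.052, 0.002]
contact_force: [0.6, -0.8, 0.2]
opening: 0.047
grip_force: 42.2
```

```bash
python3 - <<'E'
from h import *
rep()
im,d,W=cloud("side"); cv2.imwrite("pics/side2.png",im[...,::-1])
m=(d>0)&(W[...,2]>.009)&(W[...,2]<.02)&(np.hypot(W[...,0]-.494,W[...,1]-.334)<.06)
print(cv2.minEnclosingCircle(W[m][:,:2].astype(np.float32)))
E
```

```text
{'t': np.float64(10.3), 'contact_force': array([ 0.605, -0.819,  0.189]), 'wrist_torque': array([ 0.01 ,  0.029, -0.009]), 'opening': np.float64(0.047), 'grip_force': np.float64(42.238), 'tool_pos': array([0.497, 0.329, 0.086])} yaw 81.55 q6 0.608
red 305 248.3 244.2 img ang 172.9
((0.4939080774784088, 0.3353464603424072), 0.05140677094459534)
```

View pics/side2.png

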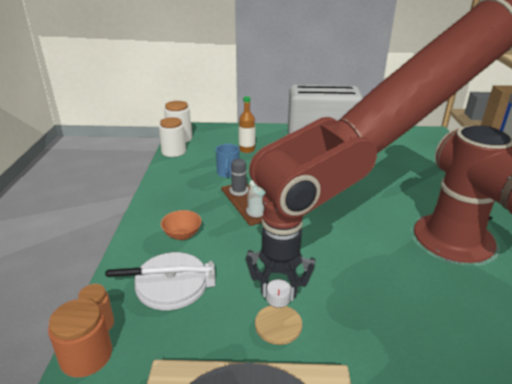

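The side view shows the cap at (279,292) gripped level above the rest at (279,324). It is about 6 mm off centre, and nothing else has been disturbed.

```bash
python3 -c "
from station import ctrl
print(ctrl.finish_job())"
```

```text
the job is handed in; nothing more can be done
None
```

I handed the job in: the cap opened counter-clockwise (seen from above), lifted off freely and is held level about 65–70 mm above the lid rest, roughly 7 mm off its middle; the hand-in returned no verdict.

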